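Weigh a tea canister on the kitchen balance

TASK

The canister stands on one pan of the kitchen balance. Stand steel weights upright on the empty pan, setting them down rather than dropping them, until the beam is level, with the tip of its pointer resting within the broad mark in the middle of the dial. Leave the canister where it is, leave every weight you do not need standing upright on the worktop, and do not disturb the salt shaker, the orange or the timer.

Things in the scene. Friction and masses are not known exactly. Their poses are not given: they have to be found in the camera images.
- beam (a joint): Tilt of the beam (arms 130 mm) in rad, 0 level, negative = left pan (canister) lower; stops at -0.16 (start) and +0.16. Between them it settles in 1 s at 10 g of load difference per degree (573 g/rad); beyond 92 g it is at a stop. Its dark pointer stands before a white dial over the middle; the tip is within the dial's broad black mark up to 0.058 rad (33 g) either way.
- balance_centre (a point): Centre of the underside of the fixed balance, on the worktop: a white foot 110 x 300 x 14 mm, white housing, steel beam, two round steel pans. y of its frame runs along the beam towards the pan with the canister, x is level, away from the robot; z up. The dial over its middle ends 164 mm above the worktop.
- pan_left_floor (a point): Middle of the upper face of the left pan, which carries the canister; 130 mm from the balance's middle, 100 mm above the worktop when level. Flat floor 120 mm in diameter, rim 132 mm outside, 7 mm high. The pan stays horizontal and moves only straight up and down, 21 mm either way. The point moves with it; z up.
- pan_right_floor (a point): Middle of the upper face of the empty right pan, the same in size and movement as the left one; about 121 mm above the worktop at the start. It sinks as weight comes on it. Where on the pan a weight stands makes no difference to the reading. The point moves with it; z up.
- canister_centre (a point): Round light tea canister with a wooden lid, 87 mm in diameter and 120 mm high, standing on the left pan. The point is on its axis, half-way up; z is up. Its mass is unknown, 235 to 365 g, so it always takes two or three of the weights; some choice of them balances it to within 25 g.
- weight_large_centre (a point): Largest of three plain stainless-steel weights, 200 g: an upright cylinder of diameter 34 mm and height 24 mm, with a round finger knob of diameter 14 mm and height 24 mm standing on the middle of its top (total height 48 mm). Loose, on the worktop at the robot's right. The point is on its axis, half-way up the total height, 24 mm above its underside; z is up the axis.
- weight_medium_centre (a point): Middle one of three plain stainless-steel weights, 100 g: an upright cylinder of diameter 27 mm and height 18 mm, with a round finger knob of diameter 14 mm and height 24 mm standing on the middle of its top (total height 42 mm). Loose, on the worktop at the robot's right. The point is on its axis, half-way up the total height, 21 mm above its underside; z is up the axis.
- weight_small_centre (a point): Smallest of three plain stainless-steel weights, 50 g: an upright cylinder of diameter 21 mm and height 14 mm, with a round finger knob of diameter 14 mm and height 24 mm standing on the middle of its top (total height 38 mm). Loose, on the worktop at the robot's right. The point is on its axis, half-way up the total height, 19 mm above its underside; z is up the axis.
- machine_head (a point): Foremost point of the head of the fixed black coffee machine, which stands between the weights and the balance, beyond the straight way between them: keep clear of it. The head is 110 mm high and about 145 mm wide, top 270 mm above the worktop; all of the machine but its round drip tray (24 mm high, reaching 40 mm nearer the robot) lies farther from the robot than this point.
- salt_centre (a point): Bystander: small glass salt shaker with a grey cap, 44 mm in diameter, 90 mm high, loose on the worktop. The point is half-way up.
- orange_centre (a point): Bystander: an orange, 74 mm in diameter, 64 mm high, loose on the worktop. The point is half-way up.
- timer_centre (a point): Bystander: round kitchen timer with a domed top, 62 mm in diameter, 53 mm high, loose on the worktop. The point is half-way up.

How it is judged:
By the outcome, as a careful person would: the job done as asked, in the order asked, and still so for the second after the job is handed in, with the robot touching nothing.
It also fails if it takes over 72 s, if anything falls off the work surface, if the arm or the gripper's body presses on something with over 40 N, if the wrist force passes 120 N, or if a joint passes its speed limit or range.

ROBOT

A 6-joint arm with a two-finger parallel gripper is mounted at the origin on a cart in front of the work surface, level with it; the furniture and walls round the work are solid. World frame = base frame: x ahead of the robot, y to its left, z up, the work surface at z = 0. Lengths are in m, angles in degrees, forces in N, time in s.
With the tool pointing down it reaches from about 0.4 to 0.825 m from the base axis. Payload 7 kg.
Tool frame: the origin (TCP) lies midway between the tips of the shut fingers; the grasp point (between the pads) lies 19 mm behind it (r.grip_point_offset is the z of the grasp point in the tool frame, in m); z points along the fingers, y is the line along which they close (so a half turn about z gives the same grasp; the last joint's range is limited). The gripper opens to 88 mm and grips with 3 to 60 N. Pads are 19 mm wide; open, the fingers measure 130 mm over their backs; the gripper's body (78 mm by 193 mm) begins 47 mm behind the grasp point.
Start: joints at [-48.868, 20.546, 0.682, 0, -70.136, -16.507], TCP at [0.281, -0.614, 0.19] pointing down, gripper open.
Joint ranges: [-176.03, 176.03], [-82.01, 121.73], [-58.28, 71.71], [-173.87, 95.51], [-174.79, -0.11], [-173.66, 173.66]. Speed limits (degrees/s): [136.94, 136.94, 172.46, 180, 180, 180].

INTERFACE

Orientations are given as [roll, pitch, yaw] about the fixed x, y, z axes, in that order (R = Rz(yaw) Ry(pitch) Rx(roll)).
In Python, from plant import r, viewer, recognise, outline_of, pinpoint gives the robot as it stands.
- The arm moves only by the tool move_arm, never from a script. Its argument "targets" is a list of rows, each a list of 2 entries, a list of its own where there are three numbers: the shift along the tool's x, y, z in cm, then the turn, a rotation vector about the tool's x, y, z in rad. A call has 1 to 5 rows; each row is the pose to reach, as a shift and turn from the pose commanded when the call began, along the tool's axes at that moment; what a row does not reach only later rows make up. A row lasts 1/8 s, in which the tool goes at most 62.5 mm and 10.7 degrees, less where a joint would pass 70% of its speed; a pose out of reach is approached as far as the arm can. A call with a gripper value outside its range is refused whole. "jaw" is the finger opening in cm, from 0 to 8.76, set as the call begins (left out, the last holds). The fingers move at their own pace and stop on an object; "squeeze" is the grip in N (left out, the last holds). Time passes only in rows, so rows that repeat a pose let the fingers close. It gives the time, the measured TCP pose, the force, the opening and the grip force at its end, in the units of the state.
- r.get_state(): the state, without advancing time (a new reading comes with each control period).
- viewer.capture(name): name is "side" or "top"; returns a dict with "image" (400x640x3 uint8, blue, green, red), "intrinsics" (3x3 intrinsics, pixels), "D" ([k1, k2, p1, p2, k3] as OpenCV has them; the pictures are not rectified), "camera_from_world" (4x4, takes a point from world to camera coordinates). Camera axes: x right, y up, looking along -z (the intrinsics and any distortion apply to the point x, -y, -z); pixel columns grow to the right and rows downward; lengths in m; the calibration is good to about 2 mm. A picture is of the moment at which its call begins. There is no depth.
- r.close_job(): hands the job in; it is judged then, once.
Trained networks look in the newest picture that a camera, given by its name, has taken for a name from the list of things; names that differ only in an ending like _2 or _b are one class to them, and where a whole thing is asked for, a point or a joint stands for the part that bears it (a point fixed in the world has none). Each returns a list of dicts, best first, with "score" (0 to 1); they miss things now and then, are a little off and sometimes report something else, mostly with a low value. They report only what shows in the picture. A call takes as long as a camera call.
- recognise(label, camera): "box" ([left, top, right, bottom] in pixels, round what is visible of it).
- outline_of(label, camera): "mask" (400x640 bool, what is visible of it) and "box" ([left, top, right, bottom] in pixels, round what is visible of it).
- pinpoint(label, camera): "location" ([row, column] in pixels: a listed point, or the origin of a listed thing).
The state is a dict: "time_s": time; "joints": joint angles; "qd": joint speeds; "joint_torque": joint torques, N m; "tcp_pos": TCP position; "eef_rot": TCP orientation; "contact_force": force on the tool from outside, world axes, zero at the start; "moment": the same for the moment, N m; "gripper_width": finger opening in m; "gripper_force": force on a finger pad.
Only numpy, scipy, OpenCV 4.12 (cv2) and the standard library are available. Lean on these libraries where they do the work, as an engineer would, in place of code of your own. Each camera call takes 0.05 s, during which the arm holds its last target. There are 200 camera calls.

## Working session

There is one attempt and no reset: what is moved stays moved. The work goes in short steps, Python scripts to look and compute and a tool call to move; the robot and the scene stay as the last step left them, time stands still between calls to the robot, and variables do not carry over. Pictures are saved under pics/ and viewed, at most 10 in all, crops included, and the job is handed in when it is done.

Besides the shell and the picture viewer there is one more tool, called after "Call:" in YAML: its name, and indented under it one key for each argument. move_arm: Moves the arm, as the interface text tells. Its arguments: {"type":"object","properties":{"targets":{"type":"array","items":{"type":"array"}},"jaw":{"type":"number"},"squeeze":{"type":"number"}},"required":["targets"]}

```bash
mkdir -p pics; ls; cat > h.py <<'E'
from plant import r, viewer, recognise, outline_of, pinpoint
import numpy as np, cv2
from scipy.spatial.transform import Rotation as R
def ray(c,px):
    M=np.array(c["camera_from_world"]);K=np.array(c["intrinsics"],float);D=np.array(c["D"],float)
    u=cv2.undistortPoints(np.array([[px]],float),K,D)[0,0]
    d=M[:3,:3].T@np.array([u[0],-u[1],-1.]);o=-M[:3,:3].T@M[:3,3]
    return o,d/np.linalg.norm(d)
def atz(c,px,z):
    o,d=ray(c,px);return o+d*(z-o[2])/d[2]
def tri(rs):
    A=np.zeros((3,3));b=np.zeros(3)
    for o,d in rs:
        P=np.eye(3)-np.outer(d,d);A+=P;b+=P@o
    x=np.linalg.solve(A,b);return x,max(np.linalg.norm((np.eye(3)-np.outer(d,d))@(x-o)) for o,d in rs)
def proj(c,p):
    M=np.array(c["camera_from_world"]);q=M[:3,:3]@np.array(p)+M[:3,3]
    return cv2.projectPoints(np.array([[q[0],-q[1],-q[2]]]),np.zeros(3),np.zeros(3),np.array(c["intrinsics"],float),np.array(c["D"],float))[0].ravel()
E
python3 - <<'E'
from h import *
C={n:viewer.capture(n) for n in("top","side")}
for n in C: cv2.imwrite(f"pics/{n}0.png",C[n]["image"]); M=C[n]["camera_from_world"]; print(n,(-M[:3,:3].T@M[:3,3]).round(3))
for l,z in dict(balance_centre=0,pan_left_floor=.079,pan_right_floor=.121,canister_centre=.139,weight_large_centre=.024,weight_medium_centre=.021,weight_small_centre=.019,machine_head=.215,salt_centre=.045,orange_centre=.032,timer_centre=.026).items():
    rs=[];s=l
    for n in C:
        p=pinpoint(l,n)
        if p:
            px=p[0]["location"][::-1];rs.append(ray(C[n],px));s+=f" | {n} {np.round(px)} {p[0]['score']:.2f} {atz(C[n],px,z).round(3)}"
    if len(rs)==2: x,e=tri(rs);s+=f" | tri {x.round(3)} {e:.4f}"
    print(s)
s=r.get_state();print(s["tcp_pos"],s["eef_rot"],s["gripper_width"],r.grip_point_offset,s["time_s"])
E
```

```text
pics
top [ 0.327 -0.002  1.439]
side [ 0.799 -1.071  1.106]
balance_centre | top [258. 232.] 0.77 [0.465 0.221 0.   ] | side [315. 175.] 0.84 [0.472 0.236 0.   ] | tri [0.47  0.222 0.009] 0.0060
pan_left_floor | top [216. 226.] 0.91 [0.48  0.361 0.079] | side [322. 133.] 0.60 [0.47  0.37  0.079] | tri [0.476 0.357 0.09 ] 0.0029
pan_right_floor | top [285. 229.] 0.96 [0.463 0.106 0.121] | side [297. 168.] 0.86 [0.449 0.112 0.121] | tri [0.457 0.103 0.131] 0.0054
canister_centre | top [212. 225.] 0.92 [0.478 0.358 0.139] | side [321. 119.] 0.92 [0.469 0.361 0.139] | tri [0.474 0.355 0.145] 0.0036
weight_large_centre | top [360. 236.] 0.58 [ 0.449 -0.166  0.024] | side [273. 259.] 0.51 [ 0.446 -0.17   0.024] | tri [ 0.447 -0.167  0.021] 0.0025
weight_medium_centre | top [409. 220.] 0.43 [ 0.508 -0.356  0.021] | side [278. 320.] 0.65 [ 0.513 -0.357  0.021] | tri [ 0.511 -0.356  0.018] 0.0018
weight_small_centre | top [386. 241.] 0.47 [ 0.431 -0.265  0.019] | side [262. 283.] 0.41 [ 0.442 -0.254  0.019] | tri [ 0.437 -0.261  0.025] 0.0073
machine_head | top [327. 197.] 0.57 [ 0.56  -0.037  0.215]
salt_centre | top [256. 233.] 0.70 [0.457 0.221 0.045] | side [357. 302.] 0.58 [ 0.699 -0.283  0.045] | tri [ 0.578  0.38  -0.869] 0.0377
orange_centre | top [419. 182.] 0.87 [ 0.652 -0.396  0.032] | side [332. 344.] 0.61 [ 0.658 -0.403  0.032] | tri [ 0.655 -0.398  0.022] 0.0016
timer_centre | top [259. 188.] 0.52 [0.632 0.218 0.026] | side [359. 174.] 0.62 [0.621 0.238 0.026] | tri [0.626 0.214 0.046] 0.0016
[ 0.28123358 -0.61359042  0.19045583] [ 1.79999139e+02  6.70855821e-04 -1.55376203e+02] 0.08790255373308863 -0.0188 1.2
```

```bash
python3 - <<'E'
import cv2
a=cv2.imread("pics/top0.png")[130:290,170:470];b=cv2.imread("pics/side0.png")[40:400,180:480]
cv2.imwrite("pics/a.png",cv2.resize(a,(800,427),interpolation=2));cv2.imwrite("pics/b.png",cv2.resize(b,(500,600),interpolation=2))
E
```

```text
(no output)
```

View pics/a.png

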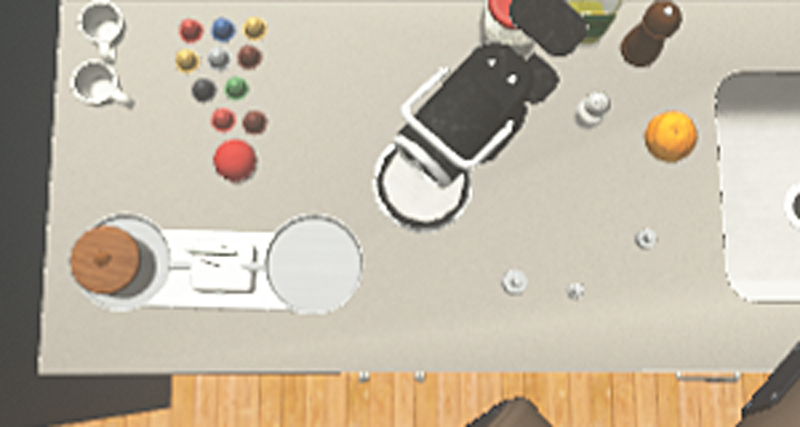

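View pics/b.png

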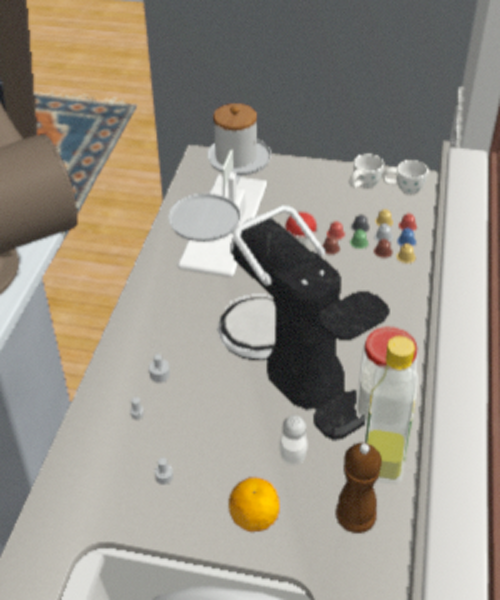

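The top view (crop, 2.67x) shows the large weight at crop (514,282), small (575,291) and medium (646,238). The pan is at (314,264) and the machine's tray edge at (420,228). The networks agree with this for the weights; their salt detections are wrong (the real shaker is at crop (593,108)), but it lies away from my path. I'll refine the weight and pan positions using outlines.

```bash
cat >> h.py <<'E'
from scipy.optimize import least_squares
G=dict(weight_large_centre=(17,24),weight_medium_centre=(13.5,18),weight_small_centre=(10.5,14))
a=np.linspace(0,2*np.pi,24,endpoint=False)
def pts(l,x,y,z0=0):
    R_,h=[v/1000 for v in G[l]]
    f=lambda rad,z:[(x+rad*np.cos(t),y+rad*np.sin(t),z0+z) for t in a]
    return [f(R_,0)+f(R_,h),f(.007,h)+f(.007,h+.024)]
def sil(c,polys):
    S=8;m=np.zeros((400*S,640*S),np.uint8)
    for P in polys:
        q=np.array([proj(c,p) for p in P])
        cv2.fillConvexPoly(m,cv2.convexHull(((q+.5)*S).astype(np.int32)),1)
    M=cv2.moments(m,True);return np.array([M["m10"]/M["m00"],M["m01"]/M["m00"]])/S-.5
def locate(l,C,x0,z0=0):
    obs={}
    for n in C:
        o=outline_of(l,n)
        if o:
            ys,xs=np.nonzero(o[0]["mask"]);obs[n]=(np.array([xs.mean(),ys.mean()]),o[0]["score"],len(xs),o[0]["box"])
    s={}
    for n in obs:
        x=np.array(x0[:2],float)
        for _ in range(3):
            d=obs[n][0]-sil(C[n],pts(l,*x,z0));p=proj(C[n],(*x,z0+.02));x=atz(C[n],p+d,z0+.02)[:2]
        s[n]=(x.round(4),np.round(obs[n][1],2),obs[n][2],np.round(obs[n][3]))
    return s
E
python3 - <<'E'
from h import *
C={n:viewer.capture(n) for n in("top","side")}
for l,x in dict(weight_large_centre=(.447,-.167),weight_medium_centre=(.511,-.356),weight_small_centre=(.437,-.261)).items(): print(l,locate(l,C,x))
for n in C:
  for l in("pan_right_floor","beam"):
    o=outline_of(l,n)
    for q in o[:2]:
        b=q["box"];print(l,n,np.round(b),q["score"],q["mask"].sum(),atz(C[n],((b[0]+b[2])/2,(b[1]+b[3])/2),.125))
E
```

```text
weight_large_centre {'top': (array([ 0.4509, -0.1781]), np.float64(0.54), 86, array([357., 232., 371., 240.])), 'side': (array([ 0.4524, -0.173 ]), np.float64(0.44), 153, array([268., 253., 282., 271.]))}
weight_medium_centre {'side': (array([ 0.5152, -0.3634]), np.float64(0.62), 117, array([273., 314., 283., 330.]))}
weight_small_centre {'top': (array([0.4766, 0.2413]), np.float64(0.25), 54, array([237., 229., 267., 230.])), 'side': (array([ 0.4401, -0.2585]), np.float64(0.64), 90, array([254., 279., 265., 296.]))}
pan_right_floor top [268. 208. 308. 247.] 0.77 1105 [0.46992495 0.09656906 0.125     ]
beam top [205. 210. 234. 246.] 0.61 370 [0.46830641 0.33547776 0.125     ]
beam top [239. 233. 240. 229.] 0.49 3 [0.45626713 0.26557175 0.125     ]
pan_right_floor side [280. 156. 323. 180.] 0.69 967 [0.46243971 0.11127537 0.125     ]
```

```bash
python3 - <<'E'
from h import *
C={n:viewer.capture(n) for n in("top","side")}
X=dict(weight_large_centre=(.452,-.174),weight_medium_centre=(.515,-.361),weight_small_centre=(.440,-.260))
rows=[]
for n in C:
  row=[]
  for l,x in X.items():
    p=proj(C[n],(*x,.02)).round().astype(int);h=12;S=10
    im=cv2.resize(C[n]["image"][p[1]-h:p[1]+h+1,p[0]-h:p[0]+h+1],None,fx=S,fy=S,interpolation=0)
    for P in pts(l,*x):
        q=np.array([proj(C[n],v) for v in P])
        cv2.polylines(im,[cv2.convexHull(((q-p+h+.5)*S).astype(np.int32))],True,(0,0,255))
    row.append(im)
  rows.append(np.hstack(row))
cv2.imwrite("pics/ov.png",np.vstack(rows))
E
```

```text
(no output)
```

View pics/ov.png

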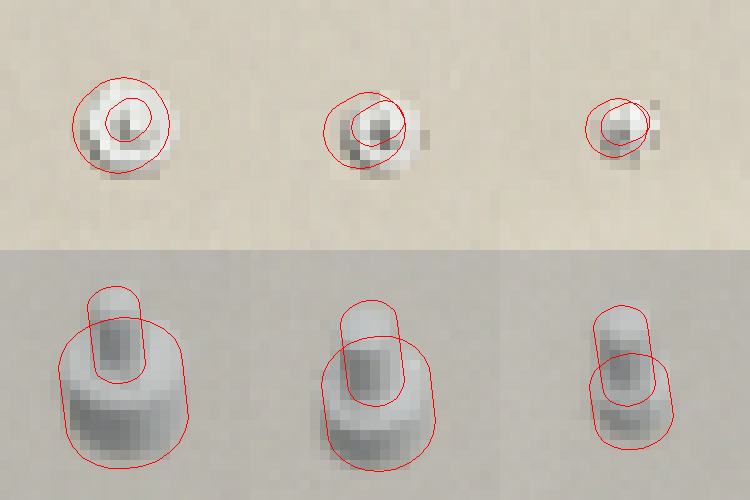

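The overlay shows the large and small weights matching their projections within about 0.5 px. The medium one should shift about 1 px right in the top view. I'm using L (.451,-.175), M (.513,-.362), S (.440,-.261) and a pan centre near (.464,.100).

Call:
move_arm:
  targets:
    - [[-4.4,4.3,0],[0,0,0.1]]
    - [[-8.8,8.6,0],[0,0,0.2]]
    - [[-13.2,12.9,0],[0,0,0.3]]
    - [[-17.6,17.2,0],[0,0,0.4]]
    - [[-22,21.4,0],[0,0,0.4294]]
  jaw: 6
  squeeze: 20

```text
time_s: 2.52
tcp_pos: [0.3925, -0.3257, 0.1908]
eef_rot: [-180.0, 0.0, 179.9]
contact_force: [1.4, 0.3, 0.4]
gripper_width: 0.0603
gripper_force: 0.0
```

Call:
move_arm:
  targets:
    - [[-2,5,3],[0,0,0]]
    - [[-4,10,6],[0,0,0]]
    - [[-5.9,15.2,8],[0,0,0]]
    - [[-5.9,15.2,12],[0,0,0]]
    - [[-5.9,15.2,12],[0,0,0]]

```text
time_s: 3.15
tcp_pos: [0.449, -0.1746, 0.0686]
eef_rot: [180.0, -0.3, -179.9]
contact_force: [-0.7, 0.0, 0.4]
gripper_width: 0.0605
gripper_force: 0.0
```

```bash
python3 - <<'E'
from h import *
s=r.get_state();print(s["tcp_pos"],s["eef_rot"],s["contact_force"])
C={n:viewer.capture(n) for n in("top","side")}
l="weight_large_centre";x=(.451,-.175);rows=[]
for n in C:
    p=proj(C[n],(*x,.04)).round().astype(int);h=25;S=8
    im=cv2.resize(C[n]["image"][p[1]-h:p[1]+h+1,p[0]-h:p[0]+h+1],None,fx=S,fy=S,interpolation=0)
    P=pts(l,*x)+[[s["tcp_pos"]+np.array([dx,dy,0]) for dx,dy in((.0095,.03),(-.0095,.03),(-.0095,-.03),(.0095,-.03))]]
    for q in P:
        q=np.array([proj(C[n],v) for v in q]);cv2.polylines(im,[cv2.convexHull(((q-p+h+.5)*S).astype(np.int32))],True,(0,0,255))
    rows.append(im)
cv2.imwrite("pics/ov2.png",cv2.resize(np.hstack(rows),(800,400),interpolation=3))
E
```

```text
[ 0.44898828 -0.17463257  0.06855229] [ 179.98840664   -0.30108755 -179.90436526] [-0.67326241  0.04805434  0.44663924]
```

View pics/ov2.png

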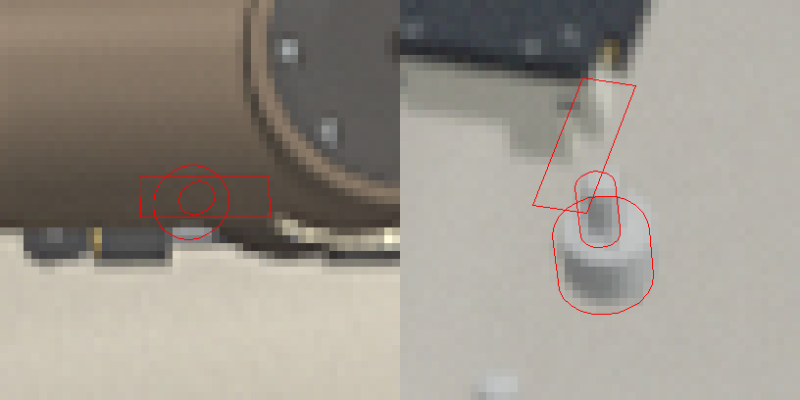

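```bash
python3 - <<'E'
from h import *
s=r.get_state();c=viewer.capture("side");im=c["image"]
p=proj(c,s["tcp_pos"]);print(p,s["gripper_width"])
for z in (0,.0188,.066):print(z,[proj(c,s["tcp_pos"]+np.array([0,d,z])).round(1) for d in(-.03,.03)])
x,y=p.astype(int);cv2.imwrite("pics/s3.png",cv2.resize(im[y-55:y+30,x-50:x+60],None,fx=7,fy=7,interpolation=2))
E
```

```text
[272.72726792 248.71638604] 0.06009971322583412
0 [array([269.5, 257. ]), array([275.8, 240.7])]
0.0188 [array([268.9, 252.2]), array([275.3, 235.9])]
0.066 [array([267.4, 239.8]), array([273.9, 223.6])]
```

View pics/s3.png

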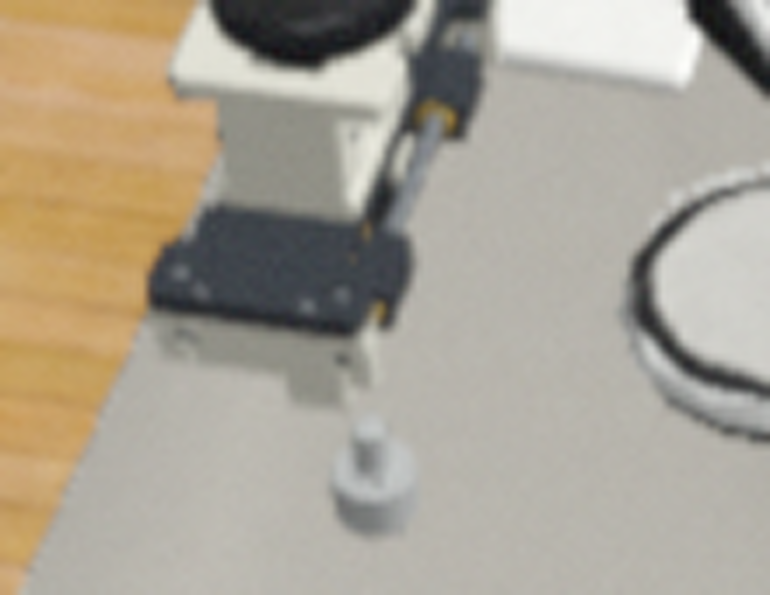

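```bash
python3 - <<'E'
from h import *
s=r.get_state();c=viewer.capture("side");im=c["image"];b=cv2.imread("pics/side0.png")
d=cv2.absdiff(im,b).astype(int).sum(2);x,y=proj(c,s["tcp_pos"]).astype(int)
D=np.clip(d*4,0,255).astype(np.uint8)[y-55:y+30,x-50:x+60]
D=cv2.resize(D,None,fx=6,fy=6,interpolation=0)
for z in(0,.0188):
  for q in(-.051,-.03,.03,.051):
    p=proj(c,s["tcp_pos"]+np.array([0,q,z]));cv2.circle(D,tuple(((p-[x-50,y-55]+.5)*6).astype(int)),3,255 if z else 128,1)
cv2.imwrite("pics/d.png",D)
E
```

```text
(no output)
```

View pics/d.png

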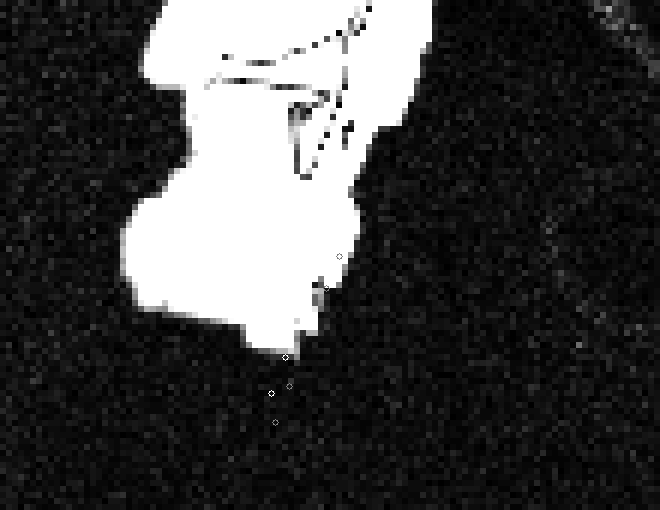

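The difference image shows the open fingertips ending about 10 px above where the TCP projects. I'll shut the jaw in the air here, above the knob, to see where the tips really are.

Call:
move_arm:
  targets:
    - [[0,0,0],[0,0,0]]
    - [[0,0,0],[0,0,0]]
    - [[0,0,0],[0,0,0]]
    - [[0,0,0],[0,0,0]]
  jaw: 1

```text
time_s: 3.85
tcp_pos: [0.451, -0.1754, 0.0706]
eef_rot: [-180.0, 0.0, -180.0]
contact_force: [-0.2, -0.1, -0.3]
gripper_width: 0.0259
gripper_force: 0.0
```

```bash
python3 - <<'E'
from h import *
s=r.get_state();print(s["tcp_pos"],s["gripper_width"],s["time_s"]);c=viewer.capture("side");im=c["image"];b=cv2.imread("pics/side0.png")
d=cv2.absdiff(im,b).astype(int).sum(2);x,y=proj(c,s["tcp_pos"]).astype(int);print(proj(c,s["tcp_pos"]))
D=np.clip(d*4,0,255).astype(np.uint8)[y-55:y+30,x-50:x+60]
A=im[y-55:y+30,x-50:x+60].copy()
f=lambda I:cv2.resize(I,None,fx=7,fy=7,interpolation=0)[:,150:550]
D=f(cv2.merge([D]*3));A=f(A)
for z in(0,.0188):
    p=proj(c,s["tcp_pos"]+np.array([0,0,z]))
    for I in(D,A): cv2.circle(I,tuple(((p-[x-50,y-55]+.5)*7-[150,0]).astype(int)),4,(0,0,255),1)
cv2.imwrite("pics/d2.png",np.hstack([A,D]))
E
```

```text
[ 0.45097983 -0.17544913  0.07056103] 0.025859292310653266 3.85
[272.66849182 248.7819705 ]
```

View pics/d2.png

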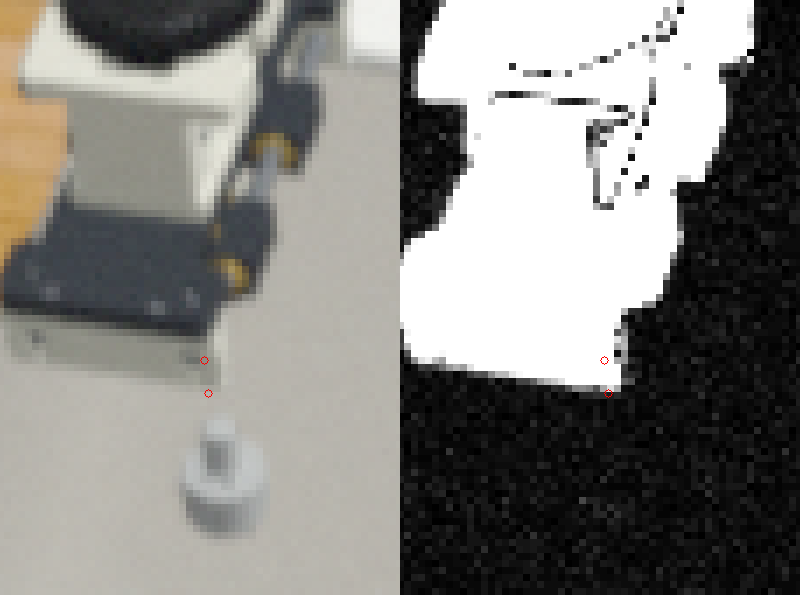

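```bash
python3 - <<'E'
from h import *
s=r.get_state();c=viewer.capture("side");t=viewer.capture("top");T=s["tcp_pos"];print(T,s["joints"])
b=cv2.imread("pics/side0.png");d=cv2.absdiff(c["image"],b).astype(int).sum(2)>60
for col in range(236,290,4):
    k=np.nonzero(d[:330,col])[0];print(col,k.max() if len(k) else None,end="; ")
print()
for dz in(0,.02,.04):
  print(dz,"body near edge",[proj(c,T+np.array([dx,-.0965,.0658+dz])).round(1) for dx in(-.039,.039)],"finger",[proj(c,T+np.array([dx,-.034,dz])).round(1) for dx in(-.01,.01)])
b=cv2.imread("pics/top0.png");d=cv2.absdiff(t["image"],b).astype(int).sum(2)>60
for row in range(226,250,2):
    k=np.nonzero(d[row,330:420])[0]+330;print(row,(k.min(),k.max()) if len(k) else None,end="; ")
print()
for z in(.0658,.12): print([proj(t,T+np.array([dx,dy,z])).round(1) for dx in(-.039,.039) for dy in(-.0965,.0965)])
E
```

```text
[ 0.45099041 -0.17538154  0.0705031 ] [ 2.10004780e+00  9.33215751e+00 -3.22666614e+01 -1.83398976e-03
 -4.83976929e+01 -9.20799240e+01]
236 130; 240 149; 244 239; 248 243; 252 244; 256 245; 260 246; 264 246; 268 247; 272 247; 276 236; 280 234; 284 218; 288 213; 
0 body near edge [array([244.6, 256.8]), array([274.7, 261.5])] finger [array([265.4, 257.6]), array([272.7, 258.7])]
0.02 body near edge [array([243.6, 251.4]), array([274.1, 256.1])] finger [array([264.8, 252.5]), array([272.1, 253.6])]
0.04 body near edge [array([242.7, 245.9]), array([273.5, 250.5])] finger [array([264.1, 247.3]), array([271.5, 248.4])]
226 (np.int64(330), np.int64(407)); 228 (np.int64(330), np.int64(406)); 230 (np.int64(330), np.int64(405)); 232 (np.int64(330), np.int64(402)); 234 (np.int64(330), np.int64(400)); 236 (np.int64(330), np.int64(400)); 238 (np.int64(330), np.int64(400)); 240 (np.int64(330), np.int64(400)); 242 (np.int64(330), np.int64(400)); 244 (np.int64(330), np.int64(330)); 246 (np.int64(330), np.int64(330)); 248 (np.int64(330), np.int64(333)); 
[array([394.5, 243.5]), array([338.5, 243.6]), array([393.6, 221. ]), array([338.2, 221.1])]
[array([397.9, 242.4]), array([339.4, 242.5]), array([396.9, 219. ]), array([339.1, 219. ])]
```

The gripper appears 40–45 mm higher in the picture than its reported TCP. I'll lower it carefully with the jaw open and check again near the worktop.

Call:
move_arm:
  targets:
    - [[0,0,0],[0,0,0]]
    - [[0,0,0],[0,0,0]]
    - [[0,0,0],[0,0,0]]
    - [[0,0,2],[0,0,0]]
    - [[0,0,3.8],[0,0,0]]
  jaw: 6

```text
time_s: 4.62
tcp_pos: [0.4512, -0.1753, 0.0321]
eef_rot: [180.0, 0.0, -180.0]
contact_force: [0.5, 0.6, 0.1]
gripper_width: 0.0571
gripper_force: 0.0
```

```bash
python3 - <<'E'
from h import *
s=r.get_state();print(s["tcp_pos"],s["gripper_width"],s["contact_force"]);c=viewer.capture("side");im=c["image"];b=cv2.imread("pics/side0.png")
T=s["tcp_pos"];p=proj(c,T);x,y=p.astype(int)
A=cv2.resize(im[y-45:y+25,x-45:x+45],None,fx=8,fy=8,interpolation=2)
for z in(0,.04):
  for q in(-.03,.03):
    v=proj(c,T+np.array([0,q,z]));cv2.circle(A,tuple(((v-[x-45,y-45]+.5)*8).astype(int)),4,(0,0,255),1)
cv2.imwrite("pics/e.png",A)
E
```

```text
[ 0.45117922 -0.17533675  0.03214084] 0.057134940006623586 [0.4840994  0.58458981 0.08191792]
```

View pics/e.png

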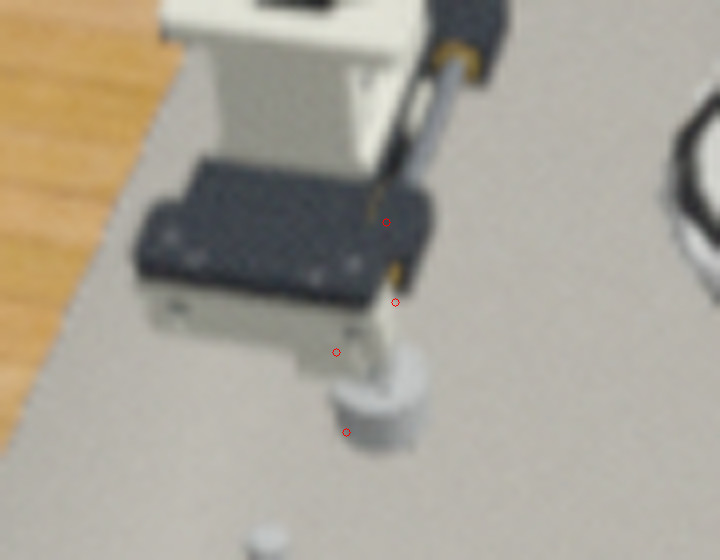

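The near finger appears to end near crop (335,378), high on the knob. Closing the jaw here is a harmless test: it will either grip the 14 mm knob or shut on air.

Call:
move_arm:
  targets:
    - [[0,0,0.4],[0,0,0]]
    - [[0,0,0.4],[0,0,0]]
    - [[0,0,0.4],[0,0,0]]
    - [[0,0,0.4],[0,0,0]]
    - [[0,0,0.4],[0,0,0]]
  jaw: 0.8

```text
time_s: 5.3
tcp_pos: [0.4512, -0.1753, 0.0287]
eef_rot: [180.0, 0.0, -180.0]
contact_force: [-0.1, 0.1, -1.0]
gripper_width: 0.0159
gripper_force: 0.0
```

Call:
move_arm:
  targets:
    - [[0,0,0],[0,0,0]]
    - [[0,0,0],[0,0,0]]
    - [[0,0,0],[0,0,0]]

```text
time_s: 5.68
tcp_pos: [0.451, -0.1754, 0.0285]
eef_rot: [180.0, -0.0, -180.0]
contact_force: [-0.0, 0.1, 0.3]
gripper_width: 0.0083
gripper_force: 0.0
```

It shut to 8 mm with nothing in it, so the true fingertips are about 37 mm higher than reported, as the picture says. I'll correct for that offset.

Call:
move_arm:
  targets:
    - [[0,0,0],[0,0,0]]
    - [[0,0,0],[0,0,0]]
    - [[0,0,0],[0,0,0]]
    - [[0,0,0],[0,0,0]]
    - [[0,0,1.5],[0,0,0]]
  jaw: 6

```text
time_s: 6.3
tcp_pos: [0.4521, -0.1754, 0.0142]
eef_rot: [-180.0, 0.1, -180.0]
contact_force: [-0.5, -0.4, -1.0]
gripper_width: 0.0525
gripper_force: 0.0
```

Call:
move_arm:
  targets:
    - [[0,0,1],[0,0,0]]
    - [[0,0,1.8],[0,0,0]]
    - [[0,0,1.8],[0,0,0]]

```text
time_s: 6.68
tcp_pos: [0.4505, -0.1754, -0.0052]
eef_rot: [-180.0, -0.1, -180.0]
contact_force: [0.3, -0.2, 0.6]
gripper_width: 0.06
gripper_force: 0.0
```

```bash
python3 - <<'E'
from h import *
s=r.get_state();print(s["tcp_pos"],s["gripper_width"],s["contact_force"]);c=viewer.capture("side");im=c["image"];b=cv2.imread("pics/side0.png")
T=s["tcp_pos"];d=cv2.absdiff(im,b).astype(int).sum(2)>50
for col in range(256,286,2):
    k=np.nonzero(d[:330,col])[0];print(col,k.max() if len(k) else None,end="; ")
for off in(.03,.035,.04,.045): print(off,[proj(c,T+np.array([dx,q,off])).round(1) for q in (-.051,-.045) for dx in(-.0095,.0095)])
E
```

```text
[ 0.45048639 -0.17537523 -0.00516207] 0.06003428385766579 [ 0.26452321 -0.18336321  0.62634427]
256 265; 258 265; 260 266; 262 266; 264 266; 266 269; 268 269; 270 269; 272 270; 274 268; 276 266; 278 261; 280 259; 282 254; 284 239; 0.03 [array([265.1, 273.7]), array([271.9, 274.8]), array([265.8, 272. ]), array([272.5, 273. ])]
0.035 [array([264.9, 272.5]), array([271.8, 273.5]), array([265.6, 270.8]), array([272.4, 271.8])]
0.04 [array([264.8, 271.2]), array([271.6, 272.3]), array([265.4, 269.5]), array([272.2, 270.6])]
0.045 [array([264.6, 270. ]), array([271.5, 271.1]), array([265.3, 268.3]), array([272.1, 269.4])]
```

Call:
move_arm:
  targets:
    - [[0,0,0.5],[0,0,0]]
    - [[0,0,0.5],[0,0,0]]
    - [[0,0,0.5],[0,0,0]]
    - [[0,0,0.5],[0,0,0]]
    - [[0,0,0.5],[0,0,0]]
  jaw: 0.8

```text
time_s: 7.35
tcp_pos: [0.4511, -0.1753, -0.0094]
eef_rot: [180.0, 0.0, -180.0]
contact_force: [0.1, 2.1, 2.8]
gripper_width: 0.0156
gripper_force: 1.3
```

Call:
move_arm:
  targets:
    - [[0,0,0],[0,0,0]]
    - [[0,0,0],[0,0,0]]

```text
time_s: 7.6
tcp_pos: [0.4508, -0.1753, -0.0096]
eef_rot: [180.0, -0.0, -180.0]
contact_force: [-0.2, -0.2, -0.8]
gripper_width: 0.0129
gripper_force: 20.0
```

Gripped the knob (width 13 mm, 20 N). The weight's underside is 9.6 mm above the reported TCP z. Next I lift and carry it.

Call:
move_arm:
  targets:
    - [[0,0,-3],[0,0,0]]
    - [[0,0,-8],[0,0,0]]
    - [[0,0,-13],[0,0,0]]
    - [[0.2,3,-17],[0,0,0]]
    - [[0.4,8,-18],[0,0,0]]

```text
time_s: 8.22
tcp_pos: [0.4482, -0.0951, 0.1731]
eef_rot: [180.0, 0.3, 179.9]
contact_force: [1.4, 0.9, -2.7]
gripper_width: 0.0137
gripper_force: 19.9
```

Call:
move_arm:
  targets:
    - [[0.2,5,0],[0,0,0]]
    - [[0.5,10,0],[0,0,0]]
    - [[0.8,15,0],[0,0,0]]
    - [[1.1,19.5,0],[0,0,0]]
    - [[1.1,19.5,2],[0,0,0]]

```text
time_s: 8.85
tcp_pos: [0.4367, 0.1028, 0.1513]
eef_rot: [179.9, 0.2, -179.8]
contact_force: [-0.3, -0.5, -2.4]
gripper_width: 0.0132
gripper_force: 20.0
```

```bash
python3 - <<'E'
from h import *
s=r.get_state();T=s["tcp_pos"];print(T,s["gripper_width"],s["contact_force"]);c=viewer.capture("side");im=c["image"]
x,y=proj(c,(.464,.1,.121)).astype(int)
A=cv2.resize(im[y-45:y+30,x-45:x+45],None,fx=8,fy=8,interpolation=2)
def poly(P,col):
    q=np.array([proj(c,v) for v in P]);cv2.polylines(A,[cv2.convexHull(((q-[x-45,y-45]+.5)*8).astype(np.int32))],True,col)
poly([(.464+.066*np.cos(t),.1+.066*np.sin(t),.128) for t in a],(0,0,255))
for P in pts("weight_large_centre",T[0],T[1],T[2]+.0096): poly(P,(0,200,0))
cv2.imwrite("pics/f.png",A)
E
```

```text
[0.43665812 0.10278628 0.15129655] 0.013233023973510265 [-0.27558149 -0.52763235 -2.37213106]
```

View pics/f.png

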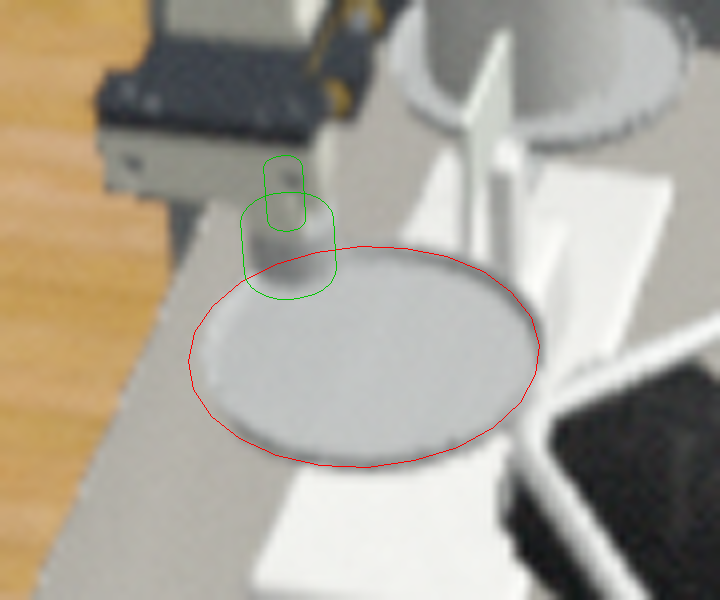

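The green weight projection matches the picture, and the pan matches the red ellipse around (.464,.100). Now lower it.

Call:
move_arm:
  targets:
    - [[0,0,2],[0,0,0]]
    - [[0,0,3.3],[0,0,0]]
    - [[0,0,3.7],[0,0,0]]
    - [[0,0,3.9],[0,0,0]]
    - [[0,0,3.9],[0,0,0]]

```text
time_s: 9.52
tcp_pos: [0.4361, 0.0996, 0.1118]
eef_rot: [180.0, 0.0, -180.0]
contact_force: [0.7, 0.1, -1.8]
gripper_width: 0.013
gripper_force: 20.0
```

Call:
move_arm:
  targets:
    - [[0,0,0.1],[0,0,0]]
    - [[0,0,0.2],[0,0,0]]
    - [[0,0,0.2],[0,0,0]]
    - [[0,0,0.2],[0,0,0]]

```text
time_s: 10.02
tcp_pos: [0.4361, 0.0998, 0.1097]
eef_rot: [180.0, 0.0, -180.0]
contact_force: [0.5, 0.3, 0.1]
gripper_width: 0.0136
gripper_force: 20.0
```

The force went from about −2 N to 0, so it is standing on the pan. Release gently and rise.

Call:
move_arm:
  targets:
    - [[0,0,0],[0,0,0]]
    - [[0,0,0],[0,0,0]]
    - [[0,0,0],[0,0,0]]
    - [[0,0,-1],[0,0,0]]
    - [[0,0,-5],[0,0,0]]
  jaw: 3

```text
time_s: 10.65
tcp_pos: [0.4346, 0.0988, 0.1589]
eef_rot: [-179.9, -0.2, -180.0]
contact_force: [0.3, 0.6, 0.8]
gripper_width: 0.0301
gripper_force: 0.0
```

Call:
move_arm:
  targets:
    - [[0,-4,-2],[0,0,0]]
    - [[0,-10,-2],[0,0,0]]
    - [[0,-16,-2],[0,0,0]]
    - [[0,-22,-2],[0,0,0]]
    - [[0,-22,-2],[0,0,0]]

```text
time_s: 11.28
tcp_pos: [0.4353, -0.124, 0.18]
eef_rot: [-180.0, 0.0, 179.7]
contact_force: [0.9, 0.5, -0.5]
gripper_width: 0.0297
gripper_force: 0.0
```

Call:
move_arm:
  targets:
    - [[0,-6,0],[0,0,0]]
    - [[0,-12,0],[0,0,0]]
    - [[0,-14,0],[0,0,0]]
  jaw: 6

```text
time_s: 11.65
tcp_pos: [0.4361, -0.2622, 0.1798]
eef_rot: [-180.0, -0.0, 179.9]
contact_force: [0.2, 0.5, -0.2]
gripper_width: 0.0543
gripper_force: 0.0
```

```bash
cat >> h.py <<'E'
def tilt(c,cen=(.464,.1)):
    print("beam outline pins:",[ (p["location"],round(p["score"],2)) for p in pinpoint("pan_right_floor","side")[:1]],[ (p["location"],round(p["score"],2)) for p in pinpoint("pan_left_floor","side")[:1]])
E
python3 - <<'E'
from h import *
s=r.get_state();T=s["tcp_pos"];print(T,s["gripper_width"],s["time_s"])
C={n:viewer.capture(n) for n in("side","top")};c=C["side"];im=c["image"];tilt(c)
x,y=proj(c,(.464,.2,.121)).astype(int)
A=cv2.resize(im[y-50:y+45,x-50:x+50],None,fx=6,fy=6,interpolation=2)
def poly(P,col):
    q=np.array([proj(c,v) for v in P]);cv2.polylines(A,[cv2.convexHull(((q-[x-50,y-50]+.5)*6).astype(np.int32))],True,col)
for z,k in((.128,(0,0,255)),(.107,(0,200,0)),(.086,(255,0,0))): poly([(.464+.066*np.cos(t),.1+.066*np.sin(t),z) for t in a],k)
cv2.imwrite("pics/g.png",A)
for n in C: cv2.imwrite(f"pics/{n}1.png",C[n]["image"])
E
```

```text
[ 0.43610416 -0.26224356  0.17980101] 0.05432271107313686 11.65
beam outline pins: [([170.3, 300.7], 0.81)] [([133.0, 324.2], 0.59)]
```

View pics/g.png

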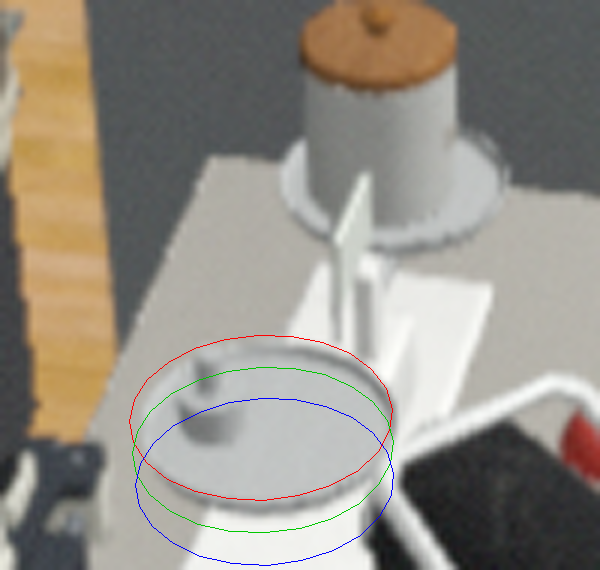

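The picture shows the weight standing upright on the pan, with the pan sunk slightly (about 5 mm below the start ellipse) and no longer at its stop. I'll measure the sink exactly by registering the canister and the pan between the pictures.

```bash
cat >> h.py <<'E'
from scipy.ndimage import map_coordinates
def sink(c,ref="pics/side0.png"):
    """beam tilt from canister rise: register canister patch (lid edges) to reference with beam at -0.16"""
    A=cv2.imread(ref).astype(np.float32);B=c["image"].astype(np.float32);out=[]
    for nm,p0 in(("lid",(.474,.355,.199)),("pan",(.464,.1,.125))):
        q=proj(c,p0);e=np.array(proj(c,np.array(p0)+[0,0,.042]))-q
        h,w=(12,18) if nm=="lid" else (12,22)
        yy,xx=np.mgrid[q[1]-h:q[1]+h+1,q[0]-w:q[0]+w+1]
        if nm=="pan": k=(yy>q[1]+2)&(xx>q[0]-8)   # near rim, free of the weights
        else: k=np.ones_like(yy,bool)
        s=np.linspace(-.1,1.1,121)*(1 if nm=="lid" else -1)
        f=lambda I,dx,dy:np.stack([map_coordinates(I[...,i],[yy[k]+dy,xx[k]+dx],order=1) for i in range(3)])
        T=f(A,0,0);E=[np.abs(f(B,e[0]*v,e[1]*v)-T).mean() for v in s];i=int(np.argmin(E))
        out.append((nm,round(abs(s[i])*42*np.sign(s[i]),1),round(float(E[i]),2),round(float(E[len(s)//12]),2)))
    for nm,mm,*e in out: th=-.16+abs(mm)/1000/.13;print(nm,"moved",mm,"mm tilt",round(th,3),"diff g",round(th*573),e)
E
python3 - <<'E'
from h import *
c=viewer.capture("side");print(r.get_state()["time_s"]);sink(c)
print([ (n["location"],n["score"]) for n in pinpoint("canister_centre","side")[:1]])
E
```

```text
11.9
lid moved 6.7 mm tilt -0.108 diff g -62 [2.19, 8.07]
pan moved -6.3 mm tilt -0.112 diff g -64 [3.86, 6.78]
[([116.2, 320.5], 0.94)]
```

Both readings agree: 200 g is about 63 g short, so the canister is about 263 g and adding 50 g leaves about 13 g. I need the small weight only; the medium one stays put.

Call:
move_arm:
  targets:
    - [[-0.4,0,5],[0,0,0]]
    - [[-0.4,0,10],[0,0,0]]
    - [[-0.4,0,14],[0,0,0]]
    - [[-0.4,0,15],[0,0,0]]
    - [[-0.4,0,15],[0,0,0]]
  jaw: 6

```text
time_s: 12.58
tcp_pos: [0.4406, -0.2599, 0.03]
eef_rot: [-180.0, -0.0, -179.9]
contact_force: [-0.2, 0.8, 0.4]
gripper_width: 0.0601
gripper_force: 0.0
```

```bash
python3 - <<'E'
from h import *
s=r.get_state();print(s["tcp_pos"],s["eef_rot"],s["gripper_width"])
c=viewer.capture("side");b=cv2.imread("pics/side0.png")
# is the small weight unmoved, where visible?
p=proj(c,(.440,-.260,.005)).astype(int);d=cv2.absdiff(c["image"],b).astype(int).sum(2)
print(p);print(d[p[1]-14:p[1]+6:2,p[0]-8:p[0]+9:2])
E
```

```text
[ 0.44059088 -0.25993764  0.03001192] [-1.79984520e+02 -1.00174471e-02 -1.79898209e+02] 0.06013982410864331
[261 288]
[[323 357 323 348 312 250 257  15   4]
 [394 381 374 348 122 186 105   1   1]
 [279 337 383 305   8   4   2   5   4]
 [130 144 159 121  28  11   1   3   3]
 [133 122 130  11  15   4   1   1   9]
 [117 132 101  15  66  23   2   3   5]
 [ 38  44  48  20   5   2   3   2   3]
 [  0   4   3   4  12   4   4   2   3]
 [  3   3   1   1   3   5   2   1   3]
 [  6   2   4   4   5   3   5   3   2]]
```

Call:
move_arm:
  targets:
    - [[0,0.0,3],[0,0,0]]
    - [[0,0,4.7],[0,0,0]]
    - [[0,0,5],[0,0,0]]
    - [[0,0,5],[0,0,0]]

```text
time_s: 13.12
tcp_pos: [0.4412, -0.2606, -0.0192]
eef_rot: [-180.0, 0.1, -180.0]
contact_force: [0.5, 0.3, 0.4]
gripper_width: 0.06
gripper_force: 0.0
```

Call:
move_arm:
  targets:
    - [[0,0,0],[0,0,0]]
    - [[0,0,0],[0,0,0]]
    - [[0,0,0],[0,0,0]]
    - [[0,0,0],[0,0,0]]
    - [[0,0,0],[0,0,0]]
  jaw: 0.8

```text
time_s: 13.75
tcp_pos: [0.44, -0.2604, -0.0205]
eef_rot: [180.0, -0.0, -180.0]
contact_force: [0.1, -0.5, -0.3]
gripper_width: 0.0156
gripper_force: 0.0
```

Call:
move_arm:
  targets:
    - [[0,0,0],[0,0,0]]
    - [[0,0,0],[0,0,0]]
    - [[0,0,0],[0,0,0]]

```text
time_s: 14.12
tcp_pos: [0.44, -0.2604, -0.0206]
eef_rot: [180.0, -0.0, -180.0]
contact_force: [-0.2, -0.1, -0.9]
gripper_width: 0.0133
gripper_force: 20.0
```

Call:
move_arm:
  targets:
    - [[0,0,-3],[0,0,0]]
    - [[0,0,-8],[0,0,0]]
    - [[0,0,-13],[0,0,0]]
    - [[0,3,-17],[0,0,0]]
    - [[0,8,-18.5],[0,0,0]]

```text
time_s: 14.75
tcp_pos: [0.4411, -0.1804, 0.167]
eef_rot: [-180.0, 0.2, 179.9]
contact_force: [0.4, 0.1, -0.6]
gripper_width: 0.0131
gripper_force: 20.0
```

Call:
move_arm:
  targets:
    - [[0,6,0],[0,0,0]]
    - [[0,12,0],[0,0,0]]
    - [[-1,18,0],[0,0,0]]
    - [[-2,24,0],[0,0,0]]
    - [[-3.4,28,0],[0,0,0]]

```text
time_s: 15.38
tcp_pos: [0.4737, 0.1022, 0.1648]
eef_rot: [180.0, 0.0, -179.9]
contact_force: [1.1, -0.8, -0.4]
gripper_width: 0.0134
gripper_force: 20.0
```

Call:
move_arm:
  targets:
    - [[0,0,3],[0,0,0]]
    - [[0,0,5.5],[0,0,0]]
    - [[0,0,6.5],[0,0,0]]
    - [[0,0,6.5],[0,0,0]]

```text
time_s: 15.88
tcp_pos: [0.4737, 0.0994, 0.0993]
eef_rot: [-180.0, -0.0, -180.0]
contact_force: [-0.1, 0.2, -0.3]
gripper_width: 0.0133
gripper_force: 20.0
```

Call:
move_arm:
  targets:
    - [[0,0,0.3],[0,0,0]]
    - [[0,0,0.5],[0,0,0]]
    - [[0,0,0.7],[0,0,0]]
    - [[0,0,0.9],[0,0,0]]
    - [[0,0,1.1],[0,0,0]]

```text
time_s: 16.5
tcp_pos: [0.474, 0.0997, 0.0885]
eef_rot: [180.0, 0.0, -180.0]
contact_force: [0.6, 1.2, 0.1]
gripper_width: 0.0138
gripper_force: 20.0
```

Call:
move_arm:
  targets:
    - [[0,0,0.2],[0,0,0]]
    - [[0,0,0.4],[0,0,0]]
    - [[0,0,0.6],[0,0,0]]
    - [[0,0,0.6],[0,0,0]]
    - [[0,0,0.6],[0,0,0]]

```text
time_s: 17.12
tcp_pos: [0.4738, 0.0996, 0.0824]
eef_rot: [-180.0, -0.0, -180.0]
contact_force: [0.4, -0.3, -0.1]
gripper_width: 0.0133
gripper_force: 20.0
```

Call:
move_arm:
  targets:
    - [[0,0,0],[0,0,0]]
    - [[0,0,0],[0,0,0]]
    - [[0,0,0],[0,0,0]]
    - [[0,0,0],[0,0,0]]

```text
time_s: 17.62
tcp_pos: [0.4739, 0.0996, 0.0825]
eef_rot: [-180.0, -0.0, -180.0]
contact_force: [-0.6, -1.1, -0.1]
gripper_width: 0.0131
gripper_force: 20.0
```

```bash
python3 - <<'E'
from h import *
s=r.get_state();print(s["tcp_pos"],s["contact_force"]);c=viewer.capture("side");sink(c)
E
```

```text
[0.4738905  0.09962738 0.0824709 ] [-0.63062215 -1.05486574 -0.14009503]
lid moved 17.2 mm tilt -0.028 diff g -16 [15.52, 23.33]
pan moved -16.8 mm tilt -0.031 diff g -18 [8.93, 16.25]
```

The pan is carrying the weight (sunk 17 mm, as expected). Release, rise and retreat.

Call:
move_arm:
  targets:
    - [[0,0,0],[0,0,0]]
    - [[0,0,0],[0,0,0]]
    - [[0,0,0],[0,0,0]]
    - [[0,0,-1],[0,0,0]]
    - [[0,0,-5],[0,0,0]]
  jaw: 3

```text
time_s: 18.3
tcp_pos: [0.4725, 0.0988, 0.1318]
eef_rot: [-179.9, -0.2, -180.0]
contact_force: [0.5, 0.6, 0.1]
gripper_width: 0.0299
gripper_force: 0.0
```

Call:
move_arm:
  targets:
    - [[0,0,-4],[0,0,0]]
    - [[1,-4,-5],[0,0,0]]
    - [[2,-10,-5],[0,0,0]]
    - [[3,-16,-5],[0,0,0]]
    - [[3,-22,-5],[0,0,0]]

```text
time_s: 18.92
tcp_pos: [0.4435, -0.1219, 0.1838]
eef_rot: [180.0, 0.1, -179.9]
contact_force: [0.7, 0.9, 0.0]
gripper_width: 0.0304
gripper_force: 0.0
```

Call:
move_arm:
  targets:
    - [[0,-6,0],[0,0,0]]
    - [[0,-12,0],[0,0,0]]
    - [[0,-16,0],[0,0,0]]
    - [[0,-16,0],[0,0,0]]
    - [[0,-16,0],[0,0,0]]

```text
time_s: 19.55
tcp_pos: [0.4438, -0.2803, 0.1827]
eef_rot: [180.0, 0.0, 180.0]
contact_force: [-0.4, 0.2, 0.7]
gripper_width: 0.0298
gripper_force: 0.0
```

```bash
python3 - <<'E'
from h import *
s=r.get_state();print(s["tcp_pos"],s["time_s"]);C={n:viewer.capture(n) for n in("side","top")};c=C["side"];sink(c)
for l,x,z in(("weight_large_centre",(.436,.1),.103),("weight_small_centre",(.474,.1),.103),("weight_medium_centre",(.513,-.362),0)): 
    print(l,locate(l,C,x,z),"expected px",{n:sil(C[n],pts(l,*x,z)).round(1) for n in C})
E
```

```text
[ 0.4438383  -0.2803048   0.18274863] 19.55
lid moved 18.1 mm tilt -0.021 diff g -12 [2.2, 15.25]
pan moved -17.6 mm tilt -0.025 diff g -14 [9.15, 14.14]
weight_large_centre {'side': (array([0.4379, 0.1043]), np.float64(0.73), 133, array([285., 159., 300., 176.])), 'top': (array([0.4374, 0.095 ]), np.float64(0.53), 83, array([281., 233., 296., 242.]))} expected px {'side': array([292.1, 170.8]), 'top': array([287. , 237.1])}
weight_small_centre {} expected px {'side': array([304.3, 172.4]), 'top': array([287.2, 226.5])}
weight_medium_centre {'side': (array([ 0.5149, -0.3623]), np.float64(0.46), 106, array([272., 316., 282., 327.]))} expected px {'side': array([277.3, 322.9]), 'top': array([410.2, 219.1])}
```

```bash
python3 - <<'E'
from h import *
c=viewer.capture("side");I=c["image"];b=cv2.imread("pics/side0.png")
p0=proj(c,(.44,-.26,.019)).round().astype(int);p1=proj(c,(.474,.1,.122)).round().astype(int)
t=b[p0[1]-8:p0[1]+9,p0[0]-6:p0[0]+7]
s=(c["camera_from_world"][2,:3]@[.44,-.26,.02]+c["camera_from_world"][2,3])/(c["camera_from_world"][2,:3]@[.474,.1,.12]+c["camera_from_world"][2,3])
t2=cv2.resize(t,None,fx=s,fy=s,interpolation=cv2.INTER_AREA);w=I[p1[1]-16:p1[1]+17,p1[0]-16:p1[0]+17]
for nm,q in(("upright",t2),("lying",cv2.rotate(t2,0))):
    m=cv2.matchTemplate(w,q,cv2.TM_CCOEFF_NORMED);_,v,_,l=cv2.minMaxLoc(m);print(nm,round(v,2),np.array(l)+np.array(q.shape[1::-1])//2-16)
g=cv2.cvtColor(I,6)[p1[1]-12:p1[1]+10,p1[0]-10:p1[0]+11]
for row in g:print(*row)
print("bystanders diff",[int(cv2.absdiff(I,b)[y-18:y+18,x-14:x+14].mean()*10) for x,y in((332,344),(357,302),(362,174))])
E
```

```text
upright 0.9 [0 0]
lying 0.58 [-9  3]
177 177 175 177 175 180 182 181 175 181 201 221 226 228 230 232 231 236 237 238 239
182 186 186 183 174 176 179 178 175 173 181 187 192 196 197 199 200 215 224 234 237
191 184 186 183 174 173 169 168 166 161 160 160 158 153 148 147 152 170 186 200 212
182 181 182 180 178 175 179 181 180 179 177 176 176 169 168 161 146 144 139 143 159
174 183 187 188 188 189 190 193 194 191 193 193 192 188 187 183 177 175 169 158 141
168 186 192 193 193 193 192 193 193 192 192 195 197 195 192 192 192 194 191 184 173
166 184 193 193 194 193 192 193 190 191 194 197 196 195 195 195 195 194 195 193 192
165 182 193 195 194 193 192 190 177 182 187 191 194 194 193 193 195 196 195 196 196
168 185 190 196 196 193 191 188 160 155 163 171 180 193 194 194 195 195 193 196 195
191 184 189 196 195 193 192 187 160 128 133 145 169 189 194 195 195 195 196 195 195
198 187 192 194 189 192 193 190 166 123 129 144 167 189 193 195 194 195 195 196 197
191 188 185 181 180 191 193 187 167 125 127 144 170 190 194 195 195 194 195 195 195
168 169 171 170 176 188 189 181 165 127 130 146 171 190 194 193 195 196 195 196 194
138 149 159 166 175 185 189 174 159 147 147 163 188 187 189 194 196 196 195 197 194
136 146 159 166 174 186 188 171 151 162 158 168 190 180 187 194 195 196 195 194 194
134 150 159 167 179 190 192 178 137 144 140 151 170 173 187 194 196 195 195 194 194
136 149 159 176 188 193 194 185 129 120 125 135 153 171 188 194 197 197 195 196 194
151 161 165 187 191 194 196 189 155 136 132 143 158 177 190 196 197 195 194 193 195
177 182 182 193 195 196 196 193 183 173 172 173 179 186 194 195 196 194 194 193 194
193 192 192 194 195 196 196 194 194 193 193 193 193 195 195 199 195 195 195 195 195
193 193 193 196 193 194 196 194 196 195 196 195 196 195 198 197 194 194 195 194 195
193 192 193 195 195 196 196 195 195 193 196 196 194 194 197 194 196 194 194 194 196
bystanders diff [15, 14, 16]
```

The small weight stands upright (match 0.90 exactly at the expected spot), the beam is at about −0.022 rad, and the bystanders are unchanged.

```bash
python3 -c "
from plant import r
print(r.close_job())"
```

```text
the job is handed in; nothing more can be done
None
```

The job is handed in: the 200 g and 50 g weights stand upright on the right pan, the beam measures about −0.02 rad (inside the broad mark), the 100 g weight still stands on the worktop, and the other things are undisturbed.

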